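Index the marking table to the solid blank and clamp it

TASK

The round indexing table is clamped, with a bored blank under the marking point. Flip its cam lever right over to free the table, push the table round by one position so that the solid blank (the one without a hole) sits home in the detent under the marking point, then flip the lever fully back to clamp the table. The blanks must ride round in their nests, and the other things on the bench are to be left where they are.

Things in the scene. Friction and masses are not known exactly. Their poses are not given: they have to be found in the camera images.
- fixture: The fixed indexing fixture on a plywood board 350 x 520 x 20 mm. Origin: on the bench surface, under the table's turning axis; z up, x points from the axis to the marking stand, y is 90 degrees anticlockwise from x seen from above.
- table_centre (a point): Centre of the turning table's top face, 74 mm above the bench. The table is an aluminium disc 280 mm in diameter with six nests, their centres 85 mm from the axis; a nest is a 74 mm wide place between steel stops 12 mm high, not a hole. At rest in a detent the nests stand at 0, 60, 120, 180, 240 and 300 degrees from fixture x.
- post_top (a point): Top of one of the table's six equal push posts (the one at 30 degrees at the start; it turns with the table). Plain upright steel pins 16 mm in diameter, 118 mm from the axis, tops 148 mm above the bench, midway between the nests (30, 90, ... 330 degrees from fixture x in a detent). Above 104 mm the space around a post is free, but for the marking arm.
- plate (a joint): Angle of the turning table in rad, 0 at the start, growing anticlockwise from above. Six detents a turn, at multiples of 1.047: it is pulled to the nearest one from up to half a step away, so pushed well past half a step it runs on to the next and stops there. The pull is at most 0.5 N m (4 to 5 N at a post), plus light friction. Clamped, it has about 2.5 degrees of play.
- lever (a joint): Angle of the cam lever in rad. 0: clamped, leaning 45 degrees over to fixture -x; 1.57: free, leaning 45 degrees over to +x; stops at both ends. It stays where it is left (about 2 N square to the bar at the knob moves it). A bolt on it enters a notch below the table as it closes, so it closes only with the table in a detent; the table is free above about 0.7.
- lever_pivot (a point): Centre of the lever's pivot, 50 mm above the bench, at x = -23, y = +200 mm in the fixture frame. The pin lies along fixture y: the lever swings in the vertical plane along fixture x. Its bearing block is 34 mm long (x), 54 mm wide (y), its top 66 mm above the bench. The handle is a round steel bar 12 mm in diameter.
- mark_point (a point): Tip of the vertical steel marking point, fixed 108 mm above the bench over the nest at 0 degrees (6 mm above a blank there). It hangs from an arm, 156 to 176 mm above the bench, on a pillar 175 mm from the table's axis along fixture x; posts and blanks pass below the arm.
- lever_knob (a point): Centre of the black ball knob (26 mm in diameter) at the end of the cam lever, 90 mm from the pivot; it moves with the lever (knob 114 mm above the bench at both ends of the swing, 140 mm when upright).
- solid_blank: Light wooden disc without a hole, 70 mm in diameter, 28 mm thick, lying loose in the nest at +60 or -60 degrees at the start. Origin: centre of its underside, 74 mm above the bench.
- bored_a: Light wooden disc with a 28 mm hole through its middle, 70 mm in diameter, 28 mm thick, lying in the other one of the two nests beside the marking point. Origin: centre of its underside.
- bored_b: The same kind of bored disc, at the start in the nest under the marking point. Origin: centre of its underside.
- gouge_a: Bystander: turning gouge 240 mm long, lying on the fixture's board on its -y side. Origin on the board, 110 mm from the handle end.
- gouge_b: Bystander: turning gouge 260 mm long, on the bench to the right.
- spacer: Bystander: dark wooden ring 56 mm in diameter, 20 mm high, on the board's -y side.
- mallet: Bystander: hammer 240 mm long on the bench to the left.
- bench_brush: Bystander: brush on the bench to the right.
- sanding_block: Bystander: cork block 110 x 65 x 40 mm, on the bench to the left.
- turned_cup: Bystander: open wooden cup 74 mm in diameter, 80 mm high, on the bench to the left.
There are look-alikes about, which are no part of the job. Leave any turquoise look-alike of the solid_blank alone. What is shaped like the bored_a but orange is not meant.

How it is judged:
On the way, in this order (a step that is already met when the one before it is completed fails the run):
1. the cam lever is flipped over to free (value of joint lever above 1.2 rad), for 0.1 s.
2. the table is turned one position and at rest, the solid blank under the marking point ((value of joint plate between 0.987 and 1.107 rad or value of joint plate between -1.107 and -0.987 rad) and horizontal distance between solid_blank and mark_point below 0.01 m and velocity of joint plate between -0.1 and 0.1 rad/s), for 0.2 s.
3. the cam lever is flipped back to clamped (value of joint lever below 0.15 rad), for 0.1 s.
At the end, for the whole second after the job is handed in: The table stands one position (60 degrees, within 3.4 degrees) from its start, at rest, with the solid blank's centre within 10 mm of the marking point seen from above; the cam lever is back at clamped (below 0.15 rad); all three blanks lie flat in their nests ((value of joint plate between 0.987 and 1.107 rad or value of joint plate between -1.107 and -0.987 rad) and horizontal distance between solid_blank and mark_point below 0.01 m and value of joint lever below 0.15 rad and velocity of joint plate between -0.05 and 0.05 rad/s and angle between each of solid_blank, bored_a, bored_b's own z axis and vertical below 0.06 rad and z of solid_blank in the frame of fixture between 0.068 and 0.08 m and z of bored_a in the frame of fixture between 0.068 and 0.08 m and z of bored_b in the frame of fixture between 0.068 and 0.08 m and horizontal distance between solid_blank and fixture between 0.078 and 0.092 m and horizontal distance between bored_a and fixture between 0.078 and 0.092 m and horizontal distance between bored_b and fixture between 0.078 and 0.092 m); the robot touches nothing.
It fails at once if a blank is lifted or knocked out of its nest (z of any of solid_blank, bored_a, bored_b in the frame of fixture above 0.09 m or angle between any of solid_blank, bored_a, bored_b's own z axis and vertical above 0.3 rad or horizontal distance between any of solid_blank, bored_a, bored_b and fixture above 0.105 m).
It fails at once if another thing on the bench is moved by more than 30 mm (distance of any of gouge_a, gouge_b, spacer, mallet, bench_brush, sanding_block, turned_cup from where it was at the start of the episode above 0.03 m).
It also fails if it takes over 54 s, if anything falls off the work surface, if the arm or the gripper's body presses on something with over 40 N, if the wrist force passes 120 N, or if a joint passes its speed limit or range.

ROBOT

A 6-joint arm with a two-finger parallel gripper is mounted at the origin on the work surface. World frame = base frame: x ahead of the robot, y to its left, z up, the work surface at z = 0. Lengths are in m, angles in rad, forces in N, time in s.
With the tool pointing down it reaches from about 0.225 to 0.875 m from the base axis. Payload 3.4 kg.
Tool frame: the origin (TCP) lies at the very end of the fingers, on their centre line; the grasp point (between the pads) lies 19 mm behind it; z points along the fingers, y is the direction in which the jaws open and shut (so a half turn about z gives the same grasp; the last joint's range is limited). The gripper opens to 85 mm and grips with 20 to 120 N. Pads are 22 mm wide; open, the fingers measure 114 mm over their backs; the gripper's body (76 mm by 85 mm) begins 54 mm behind the grasp point. The pads swing forward as they close: fully open they stand 13 mm farther back than shut.
Start: joints at [1.148, 0.276, 1.505, -0, 1.361, -0.121], TCP at [0.171, 0.549, 0.231] pointing down, gripper open.
Joint ranges: [-2.89, 2.89], [-0.75, 2.08], [0.22, 2.7], [-1.18, 4.32], [0.11, 2.71], [-2.7, 2.7]. Speed limits (rad/s): [2.57, 2.57, 3.14, 3.14, 3.14, 3.14].

INTERFACE

Orientations are given as a unit quaternion [w, x, y, z].
In Python, from bench import * gives the robot as it stands.
- The arm moves only by the tool arm_command, never from a script. Its arguments are lists of equal length, an entry for each row: "delta_pos": the shift along the tool's x, y, z in mm, a list of three; "twist": the turn, a rotation vector about the tool's x, y, z in rad, a list of three; "fingers": the opening, from -1 (shut) to 1 (fully open). A call has 1 to 12 rows; each row shifts and turns the commanded pose from where the row before left it, along the tool's axes as they then stand; what a row does not reach is not made up. A row lasts 1/10 s, in which the tool goes at most 50 mm and 8.59 degrees, less where a joint would pass 70% of its speed; a pose out of reach is approached as far as the arm can. A call is refused whole if a number of a shift passes 50 or a number of a turn 0.15, either way. A call with a gripper value outside its range is refused whole. The fingers move at their own pace and stop on an object; the grip force is fixed at half the most. Time passes only in rows, so rows that do not move let the fingers close. It gives the time, the measured TCP pose, the force and the opening at its end, in the units of the state.
- read_state(): the state, without advancing time (a new reading comes with each control period).
- grab_frame(name): name is "side" or "top" or "wrist"; returns a dict with "color" (420x560x3 uint8, red, green, blue), "depth" (420x560 float32, m along the optical axis (not along the pixel's ray), 0 where there is no reading), "camera_matrix" (3x3 intrinsics, pixels), "T" (4x4, takes a point from camera to world coordinates). Camera axes: x right, y down, z forward; pixel columns grow to the right and rows downward; lengths in m; the calibration is good to about 2 mm. A picture is of the moment at which its call begins.
- job_done(): hands the job in, once; it reports no verdict.
The state is a dict: "t": time; "joint_positions": joint angles; "qvel": joint speeds; "tau": joint torques, N m; "position": TCP position; "eef_rot": TCP orientation; "wrist_force": force on the tool from outside, world axes, zero at the start; "wrist_torque": the same for the moment, N m; "grip_width": finger opening in m.
Only numpy, scipy, OpenCV 4.12 (cv2) and the standard library are available. Lean on these libraries where they do the work, as an engineer would, in place of code of your own. Each camera call takes 0.05 s, during which the arm holds its last target. There are 200 camera calls.

## Working session

There is one attempt and no reset: what is moved stays moved. The work goes in short steps, Python scripts to look and compute and a tool call to move; the robot and the scene stay as the last step left them, time stands still between calls to the robot, and variables do not carry over. Pictures are saved under pics/ and viewed, on a budget of 10 in all, crops included, one or two more only if the job needs it, and the job is handed in when it is done.

Besides the shell and the picture viewer there is one more tool, called as a command line: name --argument value ..., lists and objects as JSON in quotes. arm_command: Moves the arm, as the interface text tells. Its arguments: {"type":"object","properties":{"delta_pos":{"type":"array"},"twist":{"type":"array"},"fingers":{"type":"array"}},"required":["delta_pos","twist","fingers"]}

```bash
mkdir -p pics
cat > h.py <<'E'
from bench import *
import numpy as np, cv2
def save(f,n): cv2.imwrite('pics/'+n+'.png',f['color'][:,:,::-1])
def cloud(f):
    K=f['camera_matrix'];T=f['T'];d=f['depth']
    v,u=np.indices(d.shape)
    p=np.stack([(u-K[0,2])/K[0,0]*d,(v-K[1,2])/K[1,1]*d,d],-1)
    return p@T[:3,:3].T+T[:3,3]
E
python3 - <<'E'
from h import *
for n in ('top','side'):
    f=grab_frame(n);save(f,n+'0');np.savez(n+'0.npz',**f)
    print(n,f['T'].round(3).tolist(),f['camera_matrix'].tolist())
print(read_state())
E
```

```text
top [[0.016, -0.988, 0.156, 0.24], [-1.0, -0.016, 0.006, -0.033], [-0.004, -0.156, -0.988, 1.642], [0.0, 0.0, 0.0, 1.0]] [[454.97739074405143, 0.0, 282.381442627691], [0.0, 454.97739074405143, 211.64337860790127], [0.0, 0.0, 1.0]]
side [[0.966, -0.186, 0.179, 0.248], [-0.258, -0.733, 0.629, -0.799], [0.014, -0.654, -0.757, 1.061], [0.0, 0.0, 0.0, 1.0]] [[412.5427123896839, 0.0, 273.26788528502493], [0.0, 412.5427123896839, 210.99661890689666], [0.0, 0.0, 1.0]]
{'t': 0.1, 'joint_positions': array([ 1.14800898e+00,  2.76532306e-01,  1.50600592e+00,  3.31139474e-05,
        1.36070067e+00, -1.21004604e-01]), 'qvel': array([-0.00063827, -0.00059228, -0.00296595,  0.00069032, -0.0005372 ,
        0.00096338]), 'tau': array([ 8.60285800e-04, -4.17704165e+01, -2.46404278e+01, -2.31706335e-04,
        5.93707489e-03,  1.15816817e-05]), 'position': array([0.17070574, 0.54858525, 0.23052614]), 'eef_rot': array([-2.36651260e-04,  1.50322813e-01,  9.88636624e-01, -7.88534550e-04]), 'wrist_force': array([-0.07908099, -0.30266956, -0.24620964]), 'wrist_torque': array([ 0.01175853, -0.01989165,  0.04677918]), 'grip_width': 0.08568391357977027}
```

View pics/top0.png

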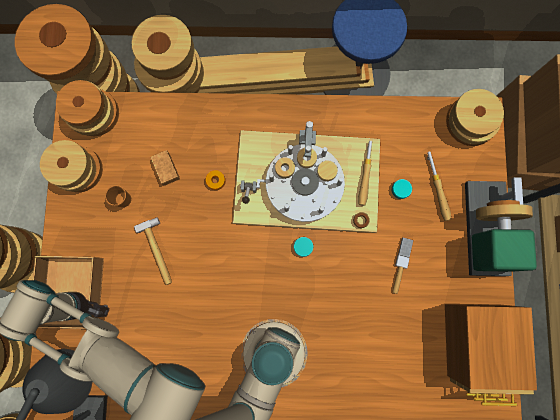

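View pics/side0.png

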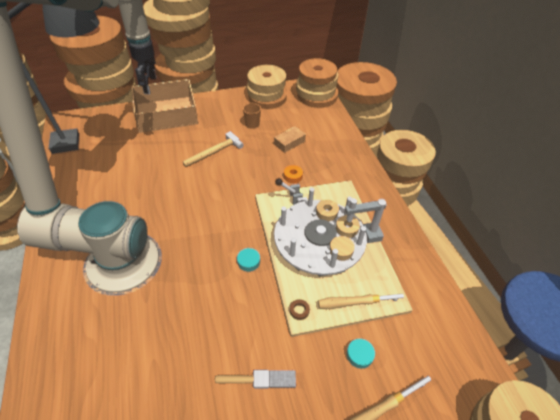

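The side and top views show the fixture. In the top view the solid blank is at about (327,170), on the -y side (-60°), so the table must turn anticlockwise. The lever knob is at about (246,200), and the marking arm is at about (309,135). Next I'll measure the fixture pose.

Run:
```python
from h import *
f=dict(np.load('top0.npz'));P=cloud(f);c=f['color'][200:0:-1] if 0 else f['color']
roi=np.zeros(P.shape[:2],bool);roi[115:240,225:390]=1
z=P[...,2]
m=roi&(abs(z-.02)<.006)
r=cv2.minAreaRect((P[m][:,:2]*1000).astype(np.float32));print('board',r)
m=roi&(abs(z-.074)<.005)
q=P[m][:,:2];hull=cv2.convexHull((q*1000).astype(np.float32));print('disc',cv2.minEnclosingCircle(hull),m.sum(), np.median(z[m]))
m=(roi&(z>.135)&(z<.155)).astype(np.uint8)
n,l,s,ce=cv2.connectedComponentsWithStats(m)
for i in range(1,n):
    if s[i,4]>=3:print('post?',ce[i].round(1),s[i,4],P[l==i].mean(0).round(4))
m=(roi&(z>.1)&(P[...,1]>.12)).astype(np.uint8)
print('knob pts',P[m>0].round(3)[:60:2].tolist())
m=(roi&(z>.156));print('arm',P[m].mean(0) if m.any() else None,m.sum())
im=cv2.resize(f['color'][115:240,225:390,::-1],None,fx=4.8,fy=4.8,interpolation=cv2.INTER_CUBIC);cv2.imwrite('pics/crop0.png',im)
```

```text
board ((593.0078735351562, -110.38906860351562), (519.3018798828125, 394.99688720703125), 87.25328826904297)
disc ((595.77734375, -56.93347930908203), 181.9014434814453) 2443 0.07347387345886847
post? [290.1 147. ] 20 [ 0.6987 -0.0462  0.1446]
post? [324.7 149. ] 19 [ 0.6934 -0.1641  0.1455]
post? [271. 175.] 21 [0.5997 0.0168 0.146 ]
post? [340.6 179.4] 20 [ 0.5884 -0.2176  0.146 ]
post? [286.3 205.8] 19 [ 0.4953 -0.0362  0.1448]
post? [321.7 207.9] 18 [ 0.4898 -0.1543  0.1474]
knob pts []
arm [ 0.604282   -0.08864944  0.52878868] 313
```

View pics/crop0.png

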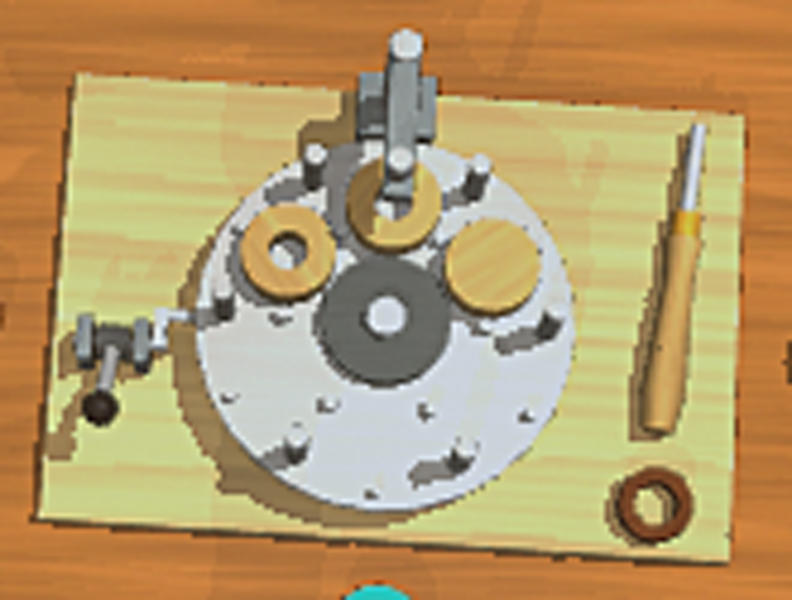

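Crop 0 (4.8x): the lever knob is at (100,407). The solid blank at (492,265) has no hole and is at -60°. The bored blanks are at (288,250) and (395,205). The fixture origin is about (0.595,-0.100) with yaw about -2.75°. I'll check the knob by ray, and start the approach by squaring the tool to the fixture and shutting the fingers.

```bash
cat >> h.py <<'E'
from scipy.spatial.transform import Rotation as R
O=np.array([.595,-.1003,0]);yaw=-.048
F=R.from_euler('z',yaw).as_matrix()
def fix(p): return ((np.asarray(p)-O)@F*1000).round(1)
def ray(f,u,v,z):
    K=f['camera_matrix'];T=f['T'];d=T[:3,:3]@np.array([(u-K[0,2])/K[0,0],(v-K[1,2])/K[1,1],1]);o=T[:3,3]
    return o+d*(z-o[2])/d[2]
def where():
    s=read_state();q=s['eef_rot'];M=F.T@R.from_quat(np.r_[q[1:],q[0]]).as_matrix()
    print('t',round(s['t'],2),'fix mm',fix(s['position']),'toolaxes',M.round(3).tolist(),'F',s['wrist_force'].round(1),'w',round(s['grip_width'],4),'q',s['joint_positions'].round(2))
E
python3 - <<'E'
from h import *
f=dict(np.load('top0.npz'))
b=f['color'][190:210,235:255].max(2)<70
v,u=np.nonzero(b);print(len(u),u.mean()+235,v.mean()+190,fix(ray(f,u.mean()+235,v.mean()+190,.114)),'expect -86.6,200')
P=cloud(f)
for n,(u,v) in dict(solid=(327.5,170),a=(285,167.5)).items(): print(n,fix(ray(f,u,v,.102)))
where()
E
```

```text
47 245.3404255319149 197.80851063829786 [-78.5 200.7 114. ] expect -86.6,200
solid [ 39.9 -75.6 102. ]
a [ 39.4  72.4 102. ]
t 0.1 fix mm [-454.9  627.8  230.5] toolaxes [[-0.968, 0.251, -0.001], [0.251, 0.968, -0.002], [0.0, -0.002, -1.0]] F [-0.1 -0.3 -0.2] w 0.0857 q [ 1.15  0.28  1.51  0.    1.36 -0.12]
```

arm_command --delta_pos '[[0,0,0],[0,0,0],[-25,-35,0],[-25,-35,0],[-25,-35,0],[-25,-35,0],[-25,-35,0],[-25,-35,0],[-25,-35,0],[-25,-35,0]]' --twist '[[0,0,-0.127],[0,0,-0.127],[0,0,0],[0,0,0],[0,0,0],[0,0,0],[0,0,0],[0,0,0],[0,0,0],[0,0,0]]' --fingers '[-1,-1,-1,-1,-1,-1,-1,-1,-1,-1]'

```text
t: 1.1
position: [0.3577, 0.2581, 0.2311]
eef_rot: [-0.0, 0.024, 1.0, -0.0]
wrist_force: [1.2, 0.7, -0.2]
grip_width: 0.0
```

```bash
python3 -c "
from h import *
where()"
```

```text
t 1.1 fix mm [-254.2  346.6  231.1] toolaxes [[-1.0, -0.0, -0.0], [-0.0, 1.0, -0.0], [0.0, -0.0, -1.0]] F [ 1.2  0.7 -0.2] w 0.0 q [ 0.47  0.07  1.77  0.    1.3  -1.06]
```

arm_command --delta_pos '[[-29,-37,0],[-29,-37,0],[-29,-37,0],[-29,-36,0],[0,0,42],[0,0,42],[0,0,42],[0,0,0]]' --twist '[[0,0,0],[0,0,0],[0,0,0],[0,0,0],[0,0,0],[0,0,0],[0,0,0],[0,0,0]]' --fingers '[-1,-1,-1,-1,-1,-1,-1,-1]'

```text
t: 1.9
position: [0.4611, 0.1067, 0.1005]
eef_rot: [-0.006, 0.024, 1.0, -0.001]
wrist_force: [-0.2, -0.6, 0.2]
grip_width: 0.0
```

```bash
python3 -c "
from h import *
where()
f=grab_frame('side');np.savez('s1.npz',**f)
cv2.imwrite('pics/s1.png',cv2.resize(f['color'][130:300,220:420,::-1],None,fx=3.5,fy=3.5,interpolation=cv2.INTER_CUBIC))"
```

```text
t 1.9 fix mm [-143.7  200.4  100.5] toolaxes [[-1.0, 0.0, -0.013], [0.0, 1.0, -0.002], [0.013, -0.002, -1.0]] F [-0.2 -0.6  0.2] w 0.0 q [ 0.08  0.25  1.91  0.    1.   -1.44]
```

View pics/s1.png

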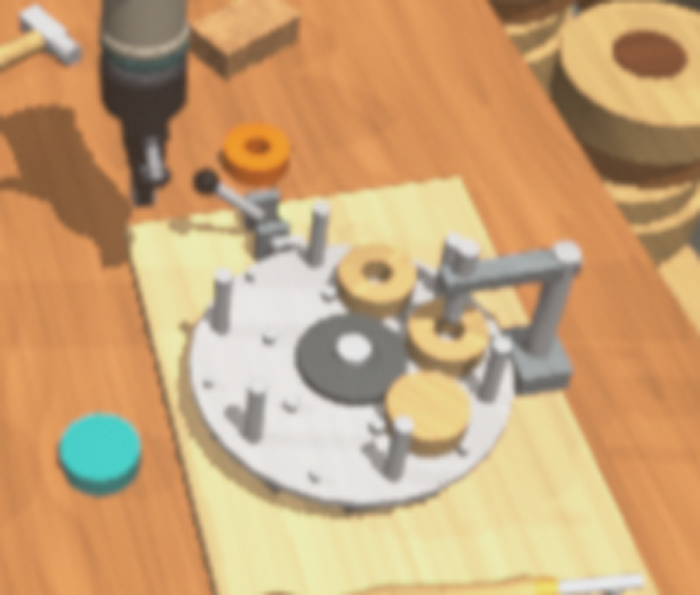

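The view shows the shut fingers at about (142,195), just behind the knob at (207,182), in line with the lever and clear of everything else. I'll sweep toward +x.

arm_command --delta_pos '[[-15,0,-2],[-12,0,-2],[-12,0,0],[-12,0,0],[-12,0,0],[-12,0,0],[-12,0,0],[-12,0,0],[-12,0,0],[-12,0,0],[0,0,0]]' --twist '[[0,0,0],[0,0,0],[0,0,0],[0,0,0],[0,0,0],[0,0,0],[0,0,0],[0,0,0],[0,0,0],[0,0,0],[0,0,0]]' --fingers '[-1,-1,-1,-1,-1,-1,-1,-1,-1,-1,-1]'

```text
t: 3.05
position: [0.5913, 0.1014, 0.1089]
eef_rot: [0.001, 0.024, 1.0, 0.0]
wrist_force: [0.3, -0.1, -0.6]
grip_width: 0.0
```

```bash
python3 -c "
from h import *
where()"
```

```text
t 3.05 fix mm [-13.3 201.3 108.9] toolaxes [[-1.0, 0.0, 0.002], [0.0, 1.0, 0.0], [-0.002, 0.0, -1.0]] F [ 0.3 -0.1 -0.6] w 0.0 q [ 0.05  0.4   1.63 -0.    1.1  -1.47]
```

arm_command --delta_pos '[[-6,0,0],[-6,0,0],[-5,0,0],[-4,0,0],[-3,0,0],[0,0,0]]' --twist '[[0,0,0],[0,0,0],[0,0,0],[0,0,0],[0,0,0],[0,0,0]]' --fingers '[-1,-1,-1,-1,-1,-1]'

```text
t: 3.65
position: [0.6137, 0.1004, 0.1094]
eef_rot: [0.001, 0.024, 1.0, 0.0]
wrist_force: [-0.3, -0.7, 0.7]
grip_width: 0.0
```

```bash
python3 -c "
from h import *
where()
f=grab_frame('side');np.savez('s2.npz',**f)
cv2.imwrite('pics/s2.png',cv2.resize(f['color'][130:300,220:420,::-1],None,fx=3.5,fy=3.5,interpolation=cv2.INTER_CUBIC))"
```

```text
t 3.65 fix mm [  9.1 201.4 109.4] toolaxes [[-1.0, -0.0, 0.001], [-0.0, 1.0, 0.0], [-0.001, 0.0, -1.0]] F [-0.3 -0.7  0.7] w 0.0 q [ 0.05  0.43  1.58  0.    1.13 -1.47]
```

View pics/s2.png

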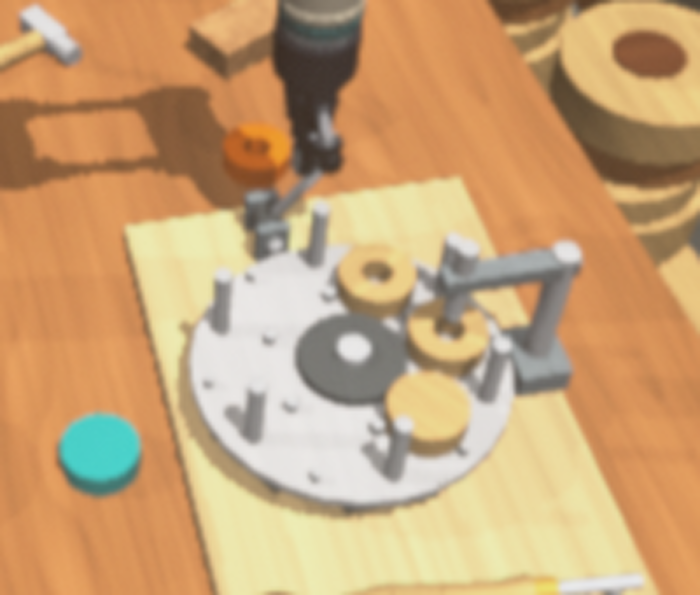

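The lever now leans toward +x, with the knob at about (325,158) and the finger behind it. There is no stop force yet, so I'll push on a little.

arm_command --delta_pos '[[-4,0,0],[-3,0,0],[0,0,0]]' --twist '[[0,0,0],[0,0,0],[0,0,0]]' --fingers '[-1,-1,-1]'

```text
t: 4.0
position: [0.6199, 0.1001, 0.1089]
eef_rot: [-0.0, 0.024, 1.0, 0.0]
wrist_force: [-0.5, -0.4, -0.6]
grip_width: -0.0001
```

```bash
python3 -c "
from h import *
where()"
```

```text
t 4.0 fix mm [ 15.2 201.4 108.9] toolaxes [[-1.0, -0.0, -0.001], [-0.0, 1.0, 0.0], [0.001, 0.0, -1.0]] F [-0.5 -0.4 -0.6] w -0.0001 q [ 0.05  0.44  1.57  0.    1.13 -1.47]
```

arm_command --delta_pos '[[-3,0,0],[-2,0,0],[0,0,0]]' --twist '[[0,0,0],[0,0,0],[0,0,0]]' --fingers '[-1,-1,-1]'

```text
t: 4.3
position: [0.622, 0.1, 0.1087]
eef_rot: [-0.004, 0.024, 1.0, 0.0]
wrist_force: [-6.2, 0.0, 0.1]
grip_width: -0.0001
```

```bash
python3 -c "
from h import *
where()"
```

```text
t 4.3 fix mm [ 17.3 201.4 108.7] toolaxes [[-1.0, -0.0, -0.007], [-0.0, 1.0, -0.0], [0.007, -0.0, -1.0]] F [-6.2  0.   0.1] w -0.0001 q [ 0.05  0.45  1.56  0.    1.14 -1.47]
```

The lever has hit its free stop (6 N). I'll back off, rise, and set the open jaws over the 150° post, at fixture (-102, 59).

arm_command --delta_pos '[[20,0,0],[0,0,-45],[0,0,-45],[25,-35,0],[25,-35,0],[25,-36,0],[25,-36,0],[0,0,0],[0,0,0]]' --twist '[[0,0,0],[0,0,0],[0,0,0],[0,0,0],[0,0,0],[0,0,0],[0,0,0],[0,0,0],[0,0,0]]' --fingers '[-1,-1,-1,0.2,0.2,0.2,0.2,0.2,0.2]'

```text
t: 5.2
position: [0.4992, -0.0372, 0.2002]
eef_rot: [0.002, 0.025, 1.0, -0.0]
wrist_force: [0.2, 0.5, 0.9]
grip_width: 0.0513
```

```bash
python3 -c "
from h import *
where()
f=grab_frame('wrist');np.savez('w3.npz',**f);save(f,'w3')
P=cloud(f);m=(abs(P[...,2]-.146)<.006)&(f['depth']>0)
n,l,s,ce=cv2.connectedComponentsWithStats(m.astype(np.uint8))
for i in range(1,n):
    if s[i,4]>30:print(ce[i].round(),s[i,4],fix(P[l==i].mean(0)))
f=grab_frame('top');P=cloud(f);np.savez('t3.npz',**f)
z=P[...,2];roi=np.zeros(z.shape,bool);roi[115:240,225:390]=1
n,l,s,ce=cv2.connectedComponentsWithStats((roi&(z>.14)&(z<.152)).astype(np.uint8))
for i in range(1,n):
    if s[i,4]>=3:print('post?',ce[i].round(1),s[i,4],fix(P[l==i].mean(0)))
"
```

```text
t 5.2 fix mm [-98.7  58.5 200.2] toolaxes [[-1.0, 0.002, 0.004], [0.002, 1.0, -0.0], [-0.004, -0.0, -1.0]] F [0.2 0.5 0.9] w 0.0513 q [-0.21  0.18  1.71  0.    1.24 -1.73]
[109. 224.] 528 [-103.   -56.4  146. ]
[283. 224.] 447 [-103.2   59.9  146.5]
[ 49. 345.] 127 [  -5.8 -117.8  145. ]
post? [290.3 147.1] 14 [100.5  58.3 145.3]
post? [324.8 148.7] 15 [102.1 -59.1 146.7]
post? [340.7 179.2] 18 [-1.000e-01 -1.179e+02  1.443e+02]
post? [286.6 207.2] 5 [-107.2   57.8  144.7]
post? [321.8 207.8] 17 [-102.1  -59.4  146.9]
```

View pics/w3.png

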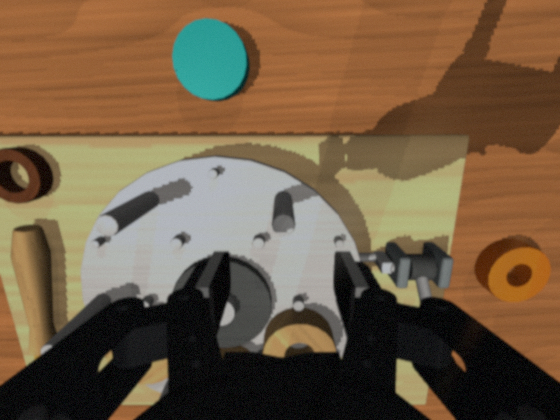

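The wrist view shows the 150° post at (283,224), between the two open fingers at about (220,260) and (345,260). I'll lower the jaws around it and narrow them to a loose cage.

arm_command --delta_pos '[[2,1,28],[2,0,28],[0,0,28],[0,0,0],[0,0,0],[0,0,0]]' --twist '[[0,0,0],[0,0,0],[0,0,0],[0,0,0],[0,0,0],[0,0,0]]' --fingers '[0.2,0.2,0.2,-0.1,-0.3,-0.3]'

```text
t: 5.9
position: [0.4962, -0.0349, 0.1166]
eef_rot: [0.002, 0.023, 1.0, -0.0]
wrist_force: [-0.1, -0.4, 0.6]
grip_width: 0.0299
```

```bash
python3 -c "
from h import *
where()
a=np.radians(150+2.5*np.arange(25));p=118*np.c_[np.cos(a),np.sin(a)];d=np.diff(p,axis=0)
print((d*[-1,1]).round(1).tolist())"
```

```text
t 5.9 fix mm [-101.8   60.6  116.6] toolaxes [[-1.0, -0.001, 0.003], [-0.001, 1.0, -0.0], [-0.003, -0.0, -1.0]] F [-0.1 -0.4  0.6] w 0.0299 q [-0.21  0.25  1.85  0.    1.04 -1.73]
[[2.5, -4.5], [2.3, -4.6], [2.1, -4.7], [1.9, -4.8], [1.7, -4.9], [1.4, -4.9], [1.2, -5.0], [1.0, -5.0], [0.8, -5.1], [0.6, -5.1], [0.3, -5.1], [0.1, -5.1], [-0.1, -5.1], [-0.3, -5.1], [-0.6, -5.1], [-0.8, -5.1], [-1.0, -5.0], [-1.2, -5.0], [-1.4, -4.9], [-1.7, -4.9], [-1.9, -4.8], [-2.1, -4.7], [-2.3, -4.6], [-2.5, -4.5]]
```

arm_command --delta_pos '[[2.5,-4.5,0],[2.5,-4.5,0],[2,-4.5,0],[2,-5,0],[1.5,-5,0],[1.5,-5,0],[1,-5,0],[1,-5,0],[1,-5,0],[0.5,-5,0],[0.5,-5,0],[0,-5,0]]' --twist '[[0,0,0],[0,0,0],[0,0,0],[0,0,0],[0,0,0],[0,0,0],[0,0,0],[0,0,0],[0,0,0],[0,0,0],[0,0,0],[0,0,0]]' --fingers '[-0.3,-0.3,-0.3,-0.3,-0.3,-0.3,-0.3,-0.3,-0.3,-0.3,-0.3,-0.3]'

```text
t: 7.1
position: [0.4727, -0.0918, 0.1144]
eef_rot: [-0.003, 0.024, 1.0, 0.001]
wrist_force: [-2.2, 3.9, -0.2]
grip_width: 0.03
```

```bash
python3 -c "
from h import *
where()
f=grab_frame('side')
cv2.imwrite('pics/s4.png',cv2.resize(f['color'][130:300,220:420,::-1],None,fx=3.5,fy=3.5,interpolation=cv2.INTER_CUBIC))"
```

```text
t 7.1 fix mm [-122.6    2.6  114.4] toolaxes [[-1.0, -0.0, -0.006], [-0.0, 1.0, 0.002], [0.006, 0.002, -1.0]] F [-2.2  3.9 -0.2] w 0.03 q [-0.34  0.24  1.87  0.    1.03 -1.86]
```

View pics/s4.png

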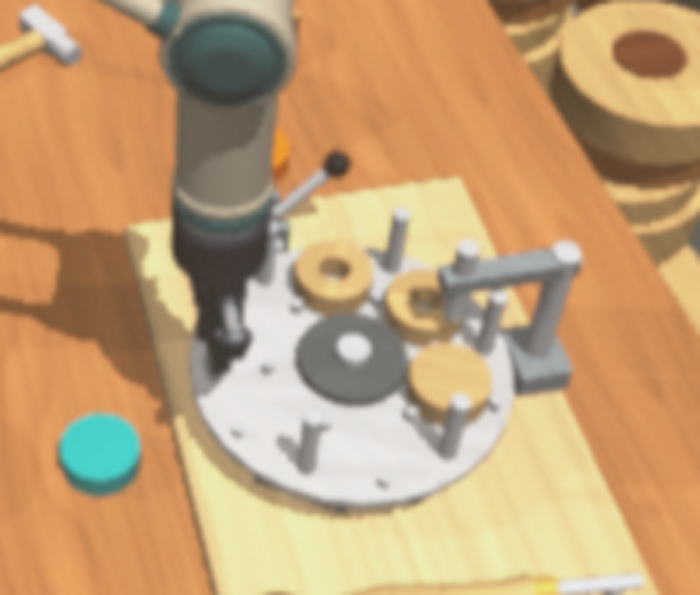

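The table has turned about 27°, the blanks are riding in their nests, the solid blank is at (450,380), and the lever is over at free. I'll continue the arc.

arm_command --delta_pos '[[-0.5,-5,0],[-0.5,-5,0],[-1,-5,0],[-1,-5,0],[-1.5,-5,0],[-1.5,-5,0],[-2,-5,0],[-2,-5,0],[-2,-5,0],[-2.5,-5,0],[-2.5,-5,0],[-2.5,-5,0]]' --twist '[[0,0,0],[0,0,0],[0,0,0],[0,0,0],[0,0,0],[0,0,0],[0,0,0],[0,0,0],[0,0,0],[0,0,0],[0,0,0],[0,0,0]]' --fingers '[-0.3,-0.3,-0.3,-0.3,-0.3,-0.3,-0.3,-0.3,-0.3,-0.3,-0.3,-0.3]'

```text
t: 8.35
position: [0.4921, -0.1537, 0.1151]
eef_rot: [-0.0, 0.024, 1.0, 0.0]
wrist_force: [-0.3, -0.2, -0.1]
grip_width: 0.0299
```

arm_command --delta_pos '[[0,0,0],[0,0,0],[0,0,0]]' --twist '[[0,0,0],[0,0,0],[0,0,0]]' --fingers '[-0.3,-0.2,-0.2]'

```text
t: 8.65
position: [0.492, -0.1533, 0.1152]
eef_rot: [-0.0, 0.024, 1.0, 0.0]
wrist_force: [0.1, 0.1, 0.4]
grip_width: 0.0341
```

```bash
python3 -c "
from h import *
where()
f=grab_frame('top');P=cloud(f)
z=P[...,2];roi=np.zeros(z.shape,bool);roi[115:240,225:390]=1
n,l,s,ce=cv2.connectedComponentsWithStats((roi&(z>.138)&(z<.152)).astype(np.uint8))
for i in range(1,n):
    if s[i,4]>=3:
        p=fix(P[l==i].mean(0));print('post?',s[i,4],p,np.degrees(np.arctan2(p[1],p[0])).round(1))
f=grab_frame('side')
cv2.imwrite('pics/s5.png',cv2.resize(f['color'][130:300,220:420,::-1],None,fx=3.5,fy=3.5,interpolation=cv2.INTER_CUBIC))"
```

```text
t 8.65 fix mm [-100.3  -57.9  115.2] toolaxes [[-1.0, -0.0, -0.0], [-0.0, 1.0, 0.0], [0.0, 0.0, -1.0]] F [0.1 0.1 0.4] w 0.0341 q [-0.44  0.28  1.81  0.    1.05 -1.96]
post? 16 [102.   58.1 145.7] 29.7
post? 21 [101.  -60.  145.1] -30.7
post? 18 [ -0.7 117.  146. ] 90.3
post? 16 [-102.3   59.9  145.6] 149.6
```

View pics/s5.png

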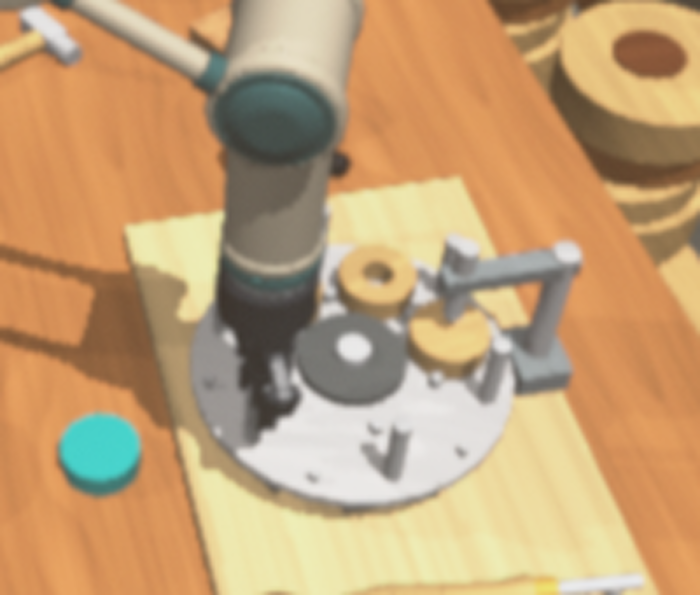

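The solid blank is now under the marking point at (450,335), the posts read 30/90/150°, so the table is in the detent, and there is no force on the fingers. I'll rise and go round to the +x side of the lever.

arm_command --delta_pos '[[0,0,-30],[0,0,-30],[0,0,-30],[-27,37,0],[-27,37,0],[-27,37,0],[-27,37,0],[-27,37,0],[-27,37,0],[-28,37,0],[0,0,0]]' --twist '[[0,0,0],[0,0,0],[0,0,0],[0,0,0],[0,0,0],[0,0,0],[0,0,0],[0,0,0],[0,0,0],[0,0,0],[0,0,0]]' --fingers '[-0.2,-0.2,-0.2,-1,-1,-1,-1,-1,-1,-1,-1]'

```text
t: 9.85
position: [0.6973, 0.1014, 0.2039]
eef_rot: [0.001, 0.021, 1.0, 0.002]
wrist_force: [-1.6, 0.4, -0.8]
grip_width: -0.0002
```

```bash
python3 -c "
from h import *
where()
f=grab_frame('top');P=cloud(f)
z=P[...,2];roi=np.zeros(z.shape,bool);roi[115:240,225:390]=1
n,l,s,ce=cv2.connectedComponentsWithStats((roi&(z>.138)&(z<.152)).astype(np.uint8))
for i in range(1,n):
    if s[i,4]>=3:
        p=fix(P[l==i].mean(0));print('post?',s[i,4],p,np.degrees(np.arctan2(p[1],p[0])).round(1))
"
```

```text
t 9.85 fix mm [ 92.5 206.4 203.9] toolaxes [[-1.0, -0.005, 0.002], [-0.005, 1.0, 0.003], [-0.002, 0.003, -1.0]] F [-1.6  0.4 -0.8] w -0.0002 q [ 0.04  0.49  1.24  0.    1.41 -1.48]
post? 17 [101.6  58.  145.3] 29.7
post? 20 [101.6 -59.9 144.1] -30.5
post? 19 [ -0.9 117.7 145.3] 90.4
post? 17 [  -1.8 -117.3  145.8] -90.9
post? 18 [-102.3   59.5  144.9] 149.8
post? 18 [-103.   -57.3  145.5] -150.9
```

arm_command --delta_pos '[[0,-4,32],[0,0,32],[0,0,31],[0,0,0],[8,0,0],[12,0,0],[12,0,0],[12,0,0],[12,0,0],[12,0,0],[0,0,0]]' --twist '[[0,0,0],[0,0,0],[0,0,0],[0,0,0],[0,0,0],[0,0,0],[0,0,0],[0,0,0],[0,0,0],[0,0,0],[0,0,0]]' --fingers '[-1,-1,-1,-1,-1,-1,-1,-1,-1,-1,-1]'

```text
t: 11.0
position: [0.6497, 0.094, 0.1283]
eef_rot: [0.03, 0.024, 0.999, 0.0]
wrist_force: [22.4, -3.7, 31.5]
grip_width: -0.0
```

```bash
python3 -c "
from h import *
where()"
```

```text
t 11.0 fix mm [ 45.3 196.7 128.3] toolaxes [[-0.998, -0.0, 0.061], [0.0, 1.0, 0.002], [-0.061, 0.002, -0.998]] F [22.4 -3.7 31.5] w -0.0 q [ 0.04  0.43  1.53 -0.    1.12 -1.48]
```

The finger has ridden up onto the knob (22/31 N). I'll back off straight away, re-seat lower and look.

arm_command --delta_pos '[[-8,0,-10],[-15,0,-10],[-20,0,0],[-15,0,0],[0,0,0]]' --twist '[[0,0,0],[0,0,0],[0,0,0],[0,0,0],[0,0,0]]' --fingers '[-1,-1,-1,-1,-1]'

```text
t: 11.5
position: [0.6863, 0.0921, 0.1327]
eef_rot: [0.003, 0.024, 1.0, 0.0]
wrist_force: [-0.1, 0.3, -0.1]
grip_width: 0.0002
```

```bash
python3 -c "
from h import *
where()
f=grab_frame('side')
cv2.imwrite('pics/s6.png',cv2.resize(f['color'][130:300,220:420,::-1],None,fx=3.5,fy=3.5,interpolation=cv2.INTER_CUBIC))"
```

```text
t 11.5 fix mm [ 82.  196.6 132.7] toolaxes [[-1.0, 0.0, 0.005], [0.0, 1.0, 0.0], [-0.005, 0.0, -1.0]] F [-0.1  0.3 -0.1] w 0.0002 q [ 0.03  0.51  1.38 -0.    1.25 -1.49]
```

View pics/s6.png

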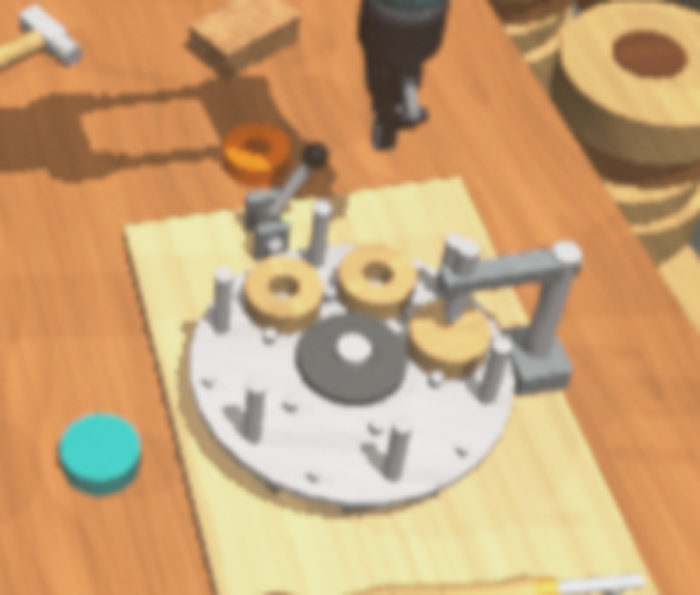

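The lever has moved a little toward upright (knob now at (314,155)), the table and blanks are undisturbed, and the finger at (385,135) is clear. The tip was too high on the ball, so I'll lower it to about 97 mm and check before sweeping.

arm_command --delta_pos '[[0,3,18],[0,0,18],[0,0,0],[0,0,0],[0,0,0]]' --twist '[[0,0,0],[0,0,0],[0,0,0],[0,0,0],[0,0,0]]' --fingers '[-1,-1,-1,-1,-1]'

```text
t: 12.05
position: [0.6847, 0.0955, 0.0959]
eef_rot: [0.001, 0.024, 1.0, 0.0]
wrist_force: [0.9, -0.1, -0.4]
grip_width: 0.0002
```

```bash
python3 -c "
from h import *
where()"
```

```text
t 12.05 fix mm [ 80.2 199.9  95.9] toolaxes [[-1.0, -0.0, 0.002], [-0.0, 1.0, 0.0], [-0.002, 0.0, -1.0]] F [ 0.9 -0.1 -0.4] w 0.0002 q [ 0.04  0.54  1.43  0.    1.17 -1.49]
```

arm_command --delta_pos '[[10,0,0],[10,0,0],[10,0,0],[10,0,0],[10,0,0],[0,0,0]]' --twist '[[0,0,0],[0,0,0],[0,0,0],[0,0,0],[0,0,0],[0,0,0]]' --fingers '[-1,-1,-1,-1,-1,-1]'

```text
t: 12.65
position: [0.6328, 0.0982, 0.0948]
eef_rot: [-0.0, 0.024, 1.0, 0.0]
wrist_force: [0.7, 0.2, -0.6]
grip_width: -0.0001
```

```bash
python3 -c "
from h import *
where()"
```

```text
t 12.65 fix mm [ 28.2 200.1  94.8] toolaxes [[-1.0, -0.0, -0.001], [-0.0, 1.0, 0.0], [0.001, 0.0, -1.0]] F [ 0.7  0.2 -0.6] w -0.0001 q [ 0.05  0.47  1.56  0.    1.12 -1.48]
```

arm_command --delta_pos '[[10,0,0],[10,0,-2],[10,0,-2],[10,0,-2],[10,0,-2],[10,0,-2],[8,0,0],[0,0,0]]' --twist '[[0,0,0],[0,0,0],[0,0,0],[0,0,0],[0,0,0],[0,0,0],[0,0,0],[0,0,0]]' --fingers '[-1,-1,-1,-1,-1,-1,-1,-1]'

```text
t: 13.45
position: [0.5647, 0.1012, 0.1044]
eef_rot: [-0.001, 0.024, 1.0, -0.0]
wrist_force: [0.9, 0.5, -0.7]
grip_width: 0.0002
```

```bash
python3 -c "
from h import *
where()"
```

```text
t 13.45 fix mm [-39.9 199.8 104.4] toolaxes [[-1.0, -0.0, -0.002], [-0.0, 1.0, -0.0], [0.002, -0.0, -1.0]] F [ 0.9  0.5 -0.7] w 0.0002 q [ 0.06  0.37  1.7   0.    1.07 -1.47]
```

arm_command --delta_pos '[[5,0,0],[5,0,0],[4,0,0],[3,0,0],[3,0,0],[0,0,0]]' --twist '[[0,0,0],[0,0,0],[0,0,0],[0,0,0],[0,0,0],[0,0,0]]' --fingers '[-1,-1,-1,-1,-1,-1]'

```text
t: 14.05
position: [0.5458, 0.1022, 0.1042]
eef_rot: [-0.001, 0.024, 1.0, 0.0]
wrist_force: [-0.2, -1.1, 0.6]
grip_width: -0.0003
```

```bash
python3 -c "
from h import *
where()"
```

```text
t 14.05 fix mm [-58.9 199.9 104.2] toolaxes [[-1.0, -0.0, -0.001], [-0.0, 1.0, 0.0], [0.001, 0.0, -1.0]] F [-0.2 -1.1  0.6] w -0.0003 q [ 0.06  0.35  1.74  0.    1.06 -1.46]
```

arm_command --delta_pos '[[3,0,0],[2,0,0],[2,0,0],[0,0,0]]' --twist '[[0,0,0],[0,0,0],[0,0,0],[0,0,0]]' --fingers '[-1,-1,-1,-1]'

```text
t: 14.45
position: [0.5425, 0.1023, 0.1055]
eef_rot: [0.003, 0.024, 1.0, 0.0]
wrist_force: [5.8, 0.1, 1.1]
grip_width: -0.0003
```

```bash
python3 -c "
from h import *
where()"
```

```text
t 14.45 fix mm [-62.2 199.9 105.5] toolaxes [[-1.0, -0.0, 0.007], [-0.0, 1.0, 0.0], [-0.007, 0.0, -1.0]] F [5.8 0.1 1.1] w -0.0003 q [ 0.06  0.34  1.75 -0.    1.05 -1.46]
```

The lever is at its clamped stop (6 N), and the geometry mirrors the free stop. I'll add a slight extra press, then withdraw away from the fixture and check.

arm_command --delta_pos '[[2,0,0],[0,0,0],[-20,0,0],[0,0,-45],[0,0,-45],[30,35,0],[30,35,0],[30,35,0],[30,35,0],[0,0,0],[0,0,0]]' --twist '[[0,0,0],[0,0,0],[0,0,0],[0,0,0],[0,0,0],[0,0,0],[0,0,0],[0,0,0],[0,0,0],[0,0,0],[0,0,0]]' --fingers '[-1,-1,-1,-1,-1,-1,-1,-1,-1,-1,-1]'

```text
t: 15.55
position: [0.4429, 0.2475, 0.1942]
eef_rot: [-0.001, 0.022, 1.0, -0.0]
wrist_force: [-0.1, 0.0, -0.3]
grip_width: 0.0004
```

```bash
python3 -c "
from h import *
where()
f=grab_frame('top');P=cloud(f);f0=dict(np.load('top0.npz'))
z=P[...,2];roi=np.zeros(z.shape,bool);roi[115:240,225:390]=1
n,l,s,ce=cv2.connectedComponentsWithStats((roi&(z>.138)&(z<.152)).astype(np.uint8))
for i in range(1,n):
    if s[i,4]>=3:
        p=fix(P[l==i].mean(0));print('post?',s[i,4],p,np.degrees(np.arctan2(p[1],p[0])).round(1))
for g in (f0,f):
    v,u=np.nonzero(g['color'][190:210,235:255].max(2)<70);u=u+235;v=v+190;print('knob px',len(u),u.mean(),v.mean(),fix(ray(g,u.mean(),v.mean(),.114)))
a=cv2.resize(f0['color'][115:240,225:390],None,fx=2.4,fy=2.4);b=cv2.resize(f['color'][115:240,225:390],None,fx=2.4,fy=2.4)
t=np.hstack([a,b]);g=grab_frame('side')['color'][120:300,200:430]
g=cv2.resize(g,None,fx=1.66,fy=1.66);g=np.pad(g,((0,0),(0,t.shape[1]-g.shape[1]),(0,0)))
cv2.imwrite('pics/fin.png',np.vstack([t,g])[:,:,::-1])"
```

```text
t 15.55 fix mm [-168.6  340.1  194.2] toolaxes [[-1.0, -0.003, -0.001], [-0.003, 1.0, -0.001], [0.001, -0.001, -1.0]] F [-0.1  0.  -0.3] w 0.0004 q [ 0.37  0.2   1.71 -0.    1.24 -1.15]
post? 16 [101.9  57.9 144.7] 29.6
post? 20 [101.5 -59.9 145.5] -30.5
post? 18 [  0.2 117.7 145.5] 89.9
post? 17 [  -1.7 -117.4  145.6] -90.8
post? 17 [-102.5   60.1  145. ] 149.6
post? 17 [-103.3  -57.3  147.1] -151.0
knob px 47 245.3404255319149 197.80851063829786 [-78.5 200.7 114. ]
knob px 47 245.38297872340425 198.3404255319149 [-80.4 200.4 114. ]
```

View pics/fin.png

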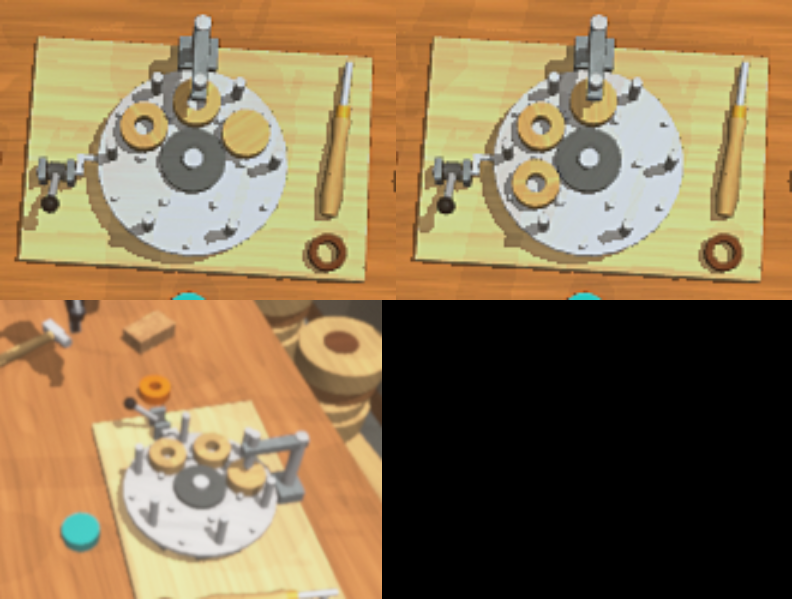

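The before/after comparison shows the knob back at its starting spot ((50,204) before, (446,204) less the 396 offset after). The solid blank is under the point at (594,100), and both bored discs are in their nests at (541,127) and (536,184). The gouge and spacer haven't moved, and the robot is clear. I'm handing in.

```bash
python3 -c "
from bench import *
print(job_done())"
```

```text
the job is handed in; nothing more can be done
None
```

The job is done and handed in at about 15.6 s of the 54 s allowed; no verdict was reported. I flipped the lever to free, turned the table one position anticlockwise with a loose jaw cage around one post, and flipped the lever back to clamped.

**What the last checks showed:**
- **Table:** the posts stand within about 1° of their detent angles.
- **Blanks:** in the pictures, the solid blank sits under the marking point and both bored discs sit in their nests.
- **Lever:** it was pressed against its stop with about 6 N. The knob's image position matches the start to within 1 pixel (about 2 mm).
- **Robot:** clear of everything, with wrist force close to 0.
- **Other things on the bench:** the gouge and spacer on the board looked unmoved. I did not measure the other bystanders.

**What went wrong on the way:** on the first try at closing the lever, the fingertip rode up on the knob. The wrist force reached about 22 N sideways and 31 N upward, roughly 39 N together. That is close to the 40 N limit for pressing with the arm or gripper body, though here it was the fingertip that touched. I backed off, lowered the tip to about 96 mm, and the second push went cleanly with the table undisturbed.

**Disagreement:** the colour-mask reading of the knob was about 6 to 8 mm off its nominal position, both before and after. I put that down to dark bracket pixels in the mask, so I only used it to compare the two pictures.

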